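# Show the pill dish to the phone, then open the child-safe tablet bottle

## Task

The flat pill dish is to be refilled at lunch: lift it, keeping it level, to the viewing place midway between the two black balls of the viewing stand, its long side along the line between them and its middle at their height, hold it still there for two seconds for the phone, then set it down gently in the middle of the yellow plate and let go. Then open the tablet bottle: grip its push-and-turn safety cap, press it fully down, twist it anticlockwise (seen from above) while it is down until it is free, and finish while still holding the cap level and still, straight above the bottle, with about 80 mm of air between the bottle and the cap. Leave the other things on the table where they stand.

Things in the scene. Friction and masses are not known exactly. Their poses are not given: they have to be found in the camera images.
- dish: flat closed pill dish, white with a clear fixed lid, 46 mm (its x) by 90 mm (its y) by 18 mm (z), rigid, about 90 g; origin at the centre of its underside; lies flat on the table
- dish_mid (a point): middle of the pill dish, 9 mm above its underside
- viewstand: fixed viewing stand: 60 x 215 mm base plate, 8 mm thick, two 8 mm posts 100 mm either side of the centre along its y, each topped by a black ball 18 mm across whose centre is 170 mm above the table; a phone on a low easel (top at 125 mm) stands 110 mm beyond, along its +x; origin on the table at the base plate's centre
- view_mark (a point): viewing point, midway between the two ball centres, 170 mm above the table; its y runs along the line between the balls
- plate: yellow melamine plate, loose, 190 mm across, 18 mm tall at the rim; flat floor 144 mm across, 5 mm above its underside; origin at the centre of its underside, z up
- bottle: amber tablet bottle, 64 mm across, in a steel suction-foot holder (96 mm across) fixed to the table, so that it neither turns nor lifts; shoulder at 90 to 99 mm, top of the neck at 122 mm; origin on the table, on the bottle's axis, z up. Three ledges on the neck hold three lugs inside the cap; a spring pin in the neck pushes the cap up
- cap: loose white ribbed push-and-turn cap, 34 mm tall, about 30 g; origin at the centre of its lower edge (107 mm above the table when on the bottle), z up. It goes down 5 mm to a firm stop (spring 5 N at first, 11 N at the stop). From 3 mm down it turns anticlockwise from above: free after 0.6 rad, stopped at 1.5 rad, so turn about 1.05 rad, then lift. Otherwise it is blocked
- cap_grip (a point): middle of the cap's grip band, on its axis, 27 mm above the cap's lower edge; the band, the top 14 mm of the cap, is 54 mm across, the skirt below it slightly less; a ridge on the cap's top lies along its x
- lunchbox: round steel lunch box 128 mm across, 79 mm tall with its press button; bystander, to be left alone; origin at the centre of its underside
- jar: glass jar with wire clamp latch, 88 mm across, 120 mm tall; bystander, to be left alone; origin at the centre of its underside
- spoon: wooden spoon about 250 mm long lying flat; bystander, to be left alone; origin at its middle
- katoris: two nested pink katoris (small bowls), 84 mm across, about 64 mm tall together, one piece here; bystander, to be left alone; origin at the centre of its underside
- tumbler: steel tumbler 68 mm across, 100 mm tall; bystander, to be left alone; origin at the centre of its underside
- shaker: glass salt shaker with steel top, 41 mm across, 68 mm tall; bystander, to be left alone; origin at the centre of its underside
Mind the look-alikes: they are no part of the job. What is shaped like the dish but pink or red is not meant. There is more than one size of the plate; the one meant has the size given above.

How it is judged:
On the way, in this order (a step that is already met when the one before it is completed fails the run):
1. the pill dish is held still and level at the viewing mark, long side along the line of the balls (distance between dish_mid and view_mark below 0.02 m and angle between dish's own z axis and vertical below 0.15 rad and angle between the y axis of dish and the y axis of viewstand, either way round below 0.2 rad and linear speed of dish below 0.03 m/s and contact force between dish and the fingers above 0.5 N), for 1 s.
2. the pill dish lies released in the middle of the plate (horizontal distance between dish and plate below 0.03 m and z of dish in the frame of plate below 0.013 m and angle between dish's own z axis and vertical below 0.12 rad and contact force between dish and the fingers below 0.05 N and linear speed of dish below 0.03 m/s), for 0.2 s.
3. the cap is pressed down past its catches (z of cap in the frame of bottle below 0.1042 m and contact force between cap and the fingers above 0.5 N), for 0.1 s.
4. the cap is turned free while still on the neck (angle between the x axis of cap and the x axis of bottle, either way round above 0.5 rad and z of cap in the frame of bottle below 0.111 m and horizontal distance between cap and bottle below 0.005 m), for 0.05 s.
At the end, for the whole second after the job is handed in: Dish level, released and at rest in the plate, within 30 mm of its centre. Cap held by the fingers, still, level (0.25 rad), within 30 mm of the bottle's axis, its lower edge 50 to 130 mm above the neck's top, not touching the bottle (all of step 2 and z of cap in the frame of bottle between 0.172 and 0.252 m and horizontal distance between cap and bottle below 0.03 m and angle between cap's own z axis and vertical below 0.25 rad and contact force between cap and the fingers above 1 N and contact force between cap and bottle below 0.05 N and linear speed of cap below 0.03 m/s); the arm keeps its last pose, push and grip.
It fails at once if the pill dish is tipped (angle between dish's own z axis and vertical above 0.5 rad).
It fails at once if the pill dish is dropped or thrown (contact force between dish and the fingers below 0.01 N and linear speed of dish above 0.45 m/s).
It fails at once if a bystander is moved more than 30 mm (distance of any of lunchbox, jar, spoon, katoris, tumbler, shaker from where it was at the start of the episode above 0.03 m).
It also fails if it takes over 64 s, if anything falls off the work surface, if the arm or the gripper's body presses on something with over 40 N, if the wrist force passes 120 N, or if a joint passes its speed limit or range.

## Robot

A 6-joint arm with a two-finger parallel gripper is mounted at the origin on the work surface. World frame = base frame: x ahead of the robot, y to its left, z up, the work surface at z = 0. Lengths are in m, angles in rad, forces in N, time in s.
With the tool pointing down it reaches from about 0.375 to 0.9 m from the base axis. Payload 3.1 kg.
Tool frame: the origin (TCP) lies at the very end of the fingers, on their centre line; the grasp point (between the pads) lies 19 mm behind it; z points along the fingers, y is the line along which they close (so a half turn about z gives the same grasp; the last joint's range is limited). The gripper opens to 85 mm and grips with 20 to 120 N. Pads are 22 mm wide; open, the fingers measure 114 mm over their backs; the gripper's body (76 mm by 85 mm) begins 54 mm behind the grasp point. The pads swing forward as they close: fully open they stand 13 mm farther back than shut.
Start: joints at [1.073, 0.527, 1.433, -0, 1.181, -0.178], TCP at [0.196, 0.593, 0.231] pointing down, gripper open.
Joint ranges: [-3.08, 3.08], [-0.75, 2.2], [0.22, 2.44], [-1.43, 4.57], [0, 2.65], [-2.85, 2.85]. Speed limits (rad/s): [2.79, 2.79, 3.14, 3.14, 3.14, 3.14].

## Interface

Orientations are given as a 3x3 rotation matrix whose columns are the frame's x, y, z axes.
In Python, from workcell import get_obs, viewer, workorder gives the robot as it stands.
- The arm moves only by the tool apply_moves, never from a script. Its argument "increments" is a list of rows, each an object of numbers: "dx", "dy", "dz": the shift along the tool's x, y, z normalised to -1 to 1, where 1 is 0.03 m; "roll": the turn about the tool's z normalised to -1 to 1, where 1 is 0.08 rad. A call has 1 to 12 rows; each row shifts and turns the commanded pose from where the row before left it, along the tool's axes as they then stand; what a row does not reach is not made up. A row lasts 1/8 s, in which the tool goes at most 62.5 mm and 10.7 degrees, less where a joint would pass 70% of its speed; a pose out of reach is approached as far as the arm can. A call with a number of a shift or a turn outside -1 to 1 is refused whole. A call with a gripper value outside its range is refused whole. "hand" is the gripper's target within -1 to 1 (fully open at 1, half-way at 0, shut at -1), set as the call begins (left out, the last holds). The fingers move at their own pace and stop on an object; the grip force is fixed at half the most. Time passes only in rows, so rows that do not move let the fingers close. It gives the time, the measured TCP pose, the force, the opening and the grip force at its end, in the units of the state.
- get_obs(): the state, without advancing time (a new reading comes with each control period).
- viewer.snapshot(name): name is "side" or "top" or "wrist"; returns (picture, depth): 384x512x3 uint8, red, green, blue; 384x512 float32, m along the optical axis (not along the pixel's ray), 0 where there is no reading.
- viewer.calibration(name): a dict with "fov_y" (degrees; the focal length in pixels is half the picture's height over the tangent of half this angle, whatever the lens; pixels are square), "cx", "cy" (the principal point, pixels), "view" (4x4, takes a point from world to camera coordinates); the wrist camera has in their place "mount" (4x4, takes a point from camera to tool coordinates, whose origin is the TCP and whose axes are the flange's). Camera axes: x right, y up, looking along -z (the intrinsics and any distortion apply to the point x, -y, -z); pixel columns grow to the right and rows downward; lengths in m; the calibration is good to about 2 mm. A picture is of the moment at which its call begins: read the wrist's pose just before it. calibration takes no time and is no camera call.
- workorder.hand_in(): hands the job in; it is judged then, once.
The state is a dict: "clock": time; "qpos": joint angles; "dq": joint speeds; "tau": joint torques, N m; "ee_pos": TCP position; "eef_rot": TCP orientation; "contact_force": force on the tool from outside, world axes, zero at the start; "moment": the same for the moment, N m; "grip_width": finger opening in m; "finger_force": force on a finger pad.
Only numpy, scipy, OpenCV 4.12 (cv2) and the standard library are available. Lean on these libraries where they do the work, as an engineer would, in place of code of your own. Each camera call takes 0.05 s, during which the arm holds its last target. There are 200 camera calls.

## Working session

There is one attempt and no reset: what is moved stays moved. The work goes in short steps, Python scripts to look and compute and a tool call to move; the robot and the scene stay as the last step left them, time stands still between calls to the robot, and variables do not carry over. Pictures are saved under pics/ and viewed, at most 10 in all, crops included, and the job is handed in when it is done.

Besides the shell and the picture viewer there is one more tool, called after ">>>" as name(argument=value, ...) on one line, values as JSON. apply_moves: Moves the arm, as the interface text tells. Its arguments: {"type":"object","properties":{"increments":{"type":"array"},"hand":{"type":"number"}},"required":["increments"]}

```bash
mkdir -p pics; ls; cat > h.py <<'E'
import numpy as np, cv2
from workcell import get_obs, viewer, workorder
def snap(n,f):
    o=get_obs(); im,d=viewer.snapshot(n); cv2.imwrite(f'pics/{f}.png',im[:,:,::-1]); np.savez(f'pics/{f}.npz',im=im,d=d,p=o['ee_pos'],R=o['eef_rot']); return im,d,o
def cam(n,o=None):
    c=viewer.calibration(n); f=192/np.tan(np.radians(c['fov_y'])/2)
    if 'view' in c: T=np.linalg.inv(np.array(c['view']))
    else:
        W=np.eye(4); W[:3,:3]=o['eef_rot']; W[:3,3]=o['ee_pos']; T=W@np.array(c['mount'])
    return f,c['cx'],c['cy'],T
def cloud(n,d,o=None):
    f,cx,cy,T=cam(n,o); v,u=np.mgrid[0:d.shape[0],0:d.shape[1]]
    P=np.stack([(u-cx)/f*d,-(v-cy)/f*d,-d],-1); return P@T[:3,:3].T+T[:3,3]
def ray(n,uv,z,o=None):
    f,cx,cy,T=cam(n,o); uv=np.atleast_2d(uv).astype(float)
    D=np.stack([(uv[:,0]-cx)/f,-(uv[:,1]-cy)/f,-np.ones(len(uv))],-1)@T[:3,:3].T
    return T[:3,3]+D*((z-T[2,3])/D[:,2])[:,None]
E
python3 - <<'E'
from h import *
for n in('top','side','wrist'):
    snap(n,n+'0'); print(n,{k:(np.round(v,3).tolist()) if not isinstance(v,str) else v for k,v in viewer.calibration(n).items()})
o=get_obs(); print(o['clock'],np.round(o['eef_rot'],3))
E
```

```text
pics
top {'fov_y': 46.912, 'cx': 258.375, 'cy': 196.955, 'view': [[-0.002, -1.0, 0.011, -0.045], [0.99, -0.001, 0.141, -0.478], [-0.141, 0.011, 0.99, -1.484], [0.0, 0.0, 0.0, 1.0]]}
side {'fov_y': 56.776, 'cx': 253.614, 'cy': 185.504, 'view': [[-0.974, -0.225, -0.015, 0.474], [0.146, -0.68, 0.719, -0.184], [-0.172, 0.698, 0.695, -0.942], [0.0, 0.0, 0.0, 1.0]]}
wrist {'fov_y': 65.79, 'cx': 254.053, 'cy': 190.877, 'mount': [[-0.0, 0.946, 0.324, 0.084], [1.0, 0.0, -0.0, -0.001], [-0.0, 0.324, -0.946, -0.143], [0.0, 0.0, 0.0, 1.0]]}
0.15 [[-0.95   0.313 -0.001]
 [ 0.313  0.95  -0.002]
 [ 0.    -0.002 -1.   ]]
```

View pics/top0.png

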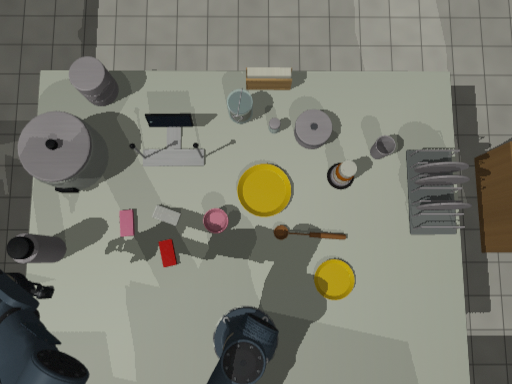

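View pics/side0.png

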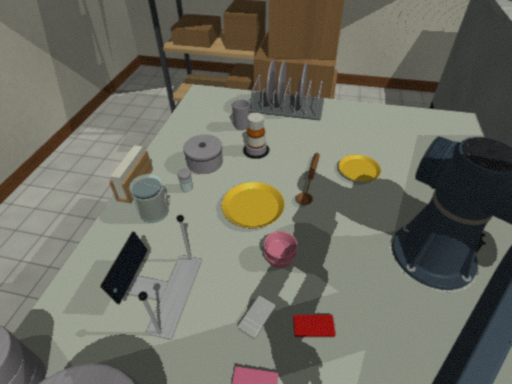

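```bash
cat > m1.py <<'E'
from h import *
Z=np.load('pics/top0.npz'); im,d=Z['im'],Z['d']; P=cloud('top',d)
S=np.load('pics/side0.npz'); ims,ds=S['im'],S['d']; Ps=cloud('side',ds)
hs=cv2.cvtColor(im,cv2.COLOR_RGB2HSV); hss=cv2.cvtColor(ims,cv2.COLOR_RGB2HSV)
for n,h,i,p in(('top',hs,im,P),('side',hss,ims,Ps)):
    m=cv2.inRange(h,(20,150,60),(35,255,255))
    for c in cv2.findContours(m,0,1)[0]:
        if cv2.contourArea(c)<300: continue
        e=cv2.fitEllipse(c); q=ray(n,c[:,0,:],0.018); print(n,'yellow',np.round(e[0]),np.round((q.min(0)+q.max(0))/2,3),np.round(np.ptp(q,axis=0),3))
# balls: dark px with height .15-.185
for n,i,p in(('top',im,P),('side',ims,Ps)):
    m=((i.max(2)<50)&(p[...,2]>.14)&(p[...,2]<.2)).astype(np.uint8)
    k,l,s,c=cv2.connectedComponentsWithStats(m)
    for j in range(1,k):
        if s[j,4]>8: print(n,'dark',s[j],np.round(c[j],1),np.round(np.median(p[l==j],0),3),np.round(ray(n,c[j],.17),3))
print('dish top',P[213,167],'ghost',P[236,198],'side',Ps[316,257],im[213,167],im[236,198],ims[316,257], im[250,100])
print('bottle cap top',P[168,348],im[168,348],'side',Ps[121,257])
cv2.imwrite('pics/t_crop.png',cv2.resize(im[90:270,110:240,::-1],None,fx=4,fy=4,interpolation=2)[:600])
E
python3 m1.py
```

```text
top yellow [334. 279.] [ 0.2   -0.301  0.018] [0.133 0.136 0.   ]
top yellow [264. 190.] [ 0.506 -0.064  0.018] [0.183 0.185 0.   ]
side yellow [253. 205.] [ 0.505 -0.065  0.018] [0.183 0.183 0.   ]
side yellow [359. 168.] [ 0.199 -0.297  0.018] [0.13  0.131 0.   ]
top dark [ 51 140   7  10  27] [ 55.  145.3] [0.617 0.587 0.19 ] [[0.624 0.598 0.17 ]]
top dark [193 143   5   5  16] [195.3 145.1] [0.624 0.155 0.175] [[0.625 0.155 0.17 ]]
top dark [130 144   5   4  20] [132.  145.5] [0.621 0.354 0.176] [[0.624 0.355 0.17 ]]
top dark [225 328  11  13  26] [230.  332.6] [0.05  0.042 0.157] [[0.049 0.041 0.17 ]]
side dark [ 424  199   62   44 1156] [450.5 225.4] [0.027 0.052 0.169] [[0.021 0.045 0.17 ]]
side dark [177 216   6   6  26] [179.6 218.1] [0.621 0.16  0.178] [[0.625 0.154 0.17 ]]
side dark [139 292   8   8  49] [142.4 295.8] [0.618 0.358 0.178] [[0.622 0.355 0.17 ]]
dish top [0.42400955 0.26710051 0.02633992] ghost [ 0.34696521  0.16367385 -0.00478298] side [0.41520618 0.27504034 0.01827853] [151 150 143] [164 167 154] [146 148 143] [164 167 153]
bottle cap top [ 0.55708913 -0.3336483   0.14141325] [164 164 153] side [ 0.54441724 -0.30813576  0.14427111]
```

View pics/wrist0.png

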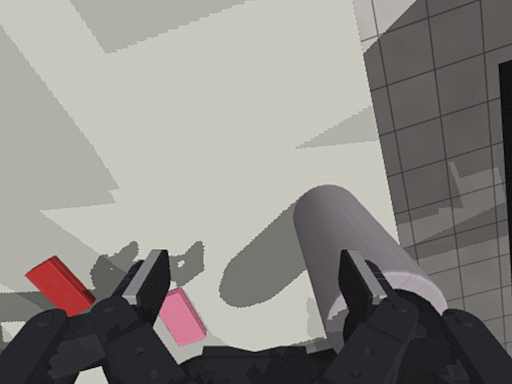

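>>> apply_moves(increments=[{"dx":-0.87,"dy":-0.66},{"dx":-0.87,"dy":-0.66},{"dx":-0.87,"dy":-0.66},{"dx":-0.87,"dy":-0.66},{"dx":-0.87,"dy":-0.66},{"dx":-0.87,"dy":-0.66},{"dx":-0.87,"dy":-0.66},{"dx":-0.87,"dy":-0.66},{"dx":-0.87,"dy":-0.66},{"dx":-0.87,"dy":-0.66},{"dx":-0.87,"dy":-0.66},{"dx":-0.87,"dy":-0.66}], hand=1)

```text
invalid input
```

>>> apply_moves(increments=[{"roll":1},{"roll":1},{"roll":1},{"roll":1},{"roll":1},{"roll":1},{"roll":1},{"roll":1},{"roll":1},{"roll":1},{"roll":1},{"roll":1}])

```text
invalid input
```

>>> apply_moves(increments=[{"roll":1},{"roll":1},{"roll":1},{"roll":1},{"roll":1},{"roll":1},{"roll":1},{"roll":1}])

```text
invalid input
```

```bash
python3 - <<'E'
from h import *
snap('wrist','w1'); 
E
```

```text
(no output)
```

View pics/w1.png

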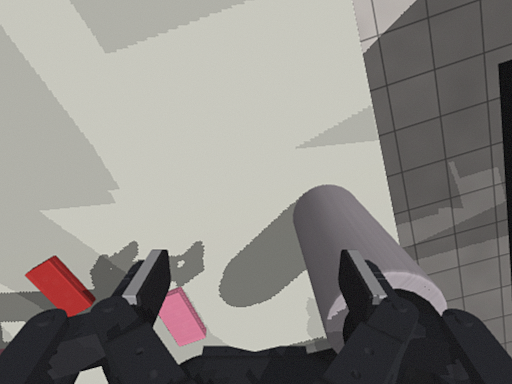

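The image is unchanged because the moves were refused. The rows probably need every field, so I'll fill them all in.

>>> apply_moves(increments=[{"dx":-0.87,"dy":-0.66,"dz":0,"roll":0},{"dx":-0.87,"dy":-0.66,"dz":0,"roll":0},{"dx":-0.87,"dy":-0.66,"dz":0,"roll":0},{"dx":-0.87,"dy":-0.66,"dz":0,"roll":0},{"dx":-0.87,"dy":-0.66,"dz":0,"roll":0},{"dx":-0.87,"dy":-0.66,"dz":0,"roll":0},{"dx":-0.87,"dy":-0.66,"dz":0,"roll":0},{"dx":-0.87,"dy":-0.66,"dz":0,"roll":0},{"dx":-0.87,"dy":-0.66,"dz":0,"roll":0},{"dx":-0.87,"dy":-0.66,"dz":0,"roll":0},{"dx":-0.87,"dy":-0.66,"dz":0,"roll":0},{"dx":-0.87,"dy":-0.66,"dz":0,"roll":0}], hand=1)

```text
clock: 1.7
ee_pos: [0.4193, 0.2688, 0.2313]
eef_rot: [[-0.95, 0.313, 0.0], [0.313, 0.95, 0.0], [-0.0, 0.0, -1.0]]
contact_force: [-0.1, 0.4, 0.2]
grip_width: 0.0854
finger_force: 0.0
```

>>> apply_moves(increments=[{"dx":0,"dy":0,"dz":0,"roll":1},{"dx":0,"dy":0,"dz":0,"roll":1},{"dx":0,"dy":0,"dz":0,"roll":1},{"dx":0,"dy":0,"dz":0,"roll":1},{"dx":0,"dy":0,"dz":0,"roll":1},{"dx":0,"dy":0,"dz":0,"roll":1},{"dx":0,"dy":0,"dz":0,"roll":1},{"dx":0,"dy":0,"dz":0,"roll":1},{"dx":0,"dy":0,"dz":0,"roll":1},{"dx":0,"dy":0,"dz":0,"roll":1},{"dx":0,"dy":0,"dz":0,"roll":1},{"dx":0,"dy":0,"dz":0,"roll":1}])

```text
clock: 3.2
ee_pos: [0.4187, 0.2697, 0.2312]
eef_rot: [[-0.285, 0.958, -0.0], [0.958, 0.285, -0.0], [0.0, -0.0, -1.0]]
contact_force: [0.0, -0.3, -0.1]
grip_width: 0.0852
finger_force: 0.0
```

>>> apply_moves(increments=[{"dx":0,"dy":0,"dz":0,"roll":1},{"dx":0,"dy":0,"dz":0,"roll":1},{"dx":0,"dy":0,"dz":0,"roll":1},{"dx":0,"dy":0,"dz":0,"roll":1},{"dx":0,"dy":0,"dz":0,"roll":1},{"dx":0,"dy":0,"dz":0,"roll":1},{"dx":0,"dy":0,"dz":0,"roll":1},{"dx":0,"dy":0,"dz":0,"roll":1}])

```text
clock: 4.2
ee_pos: [0.4187, 0.2697, 0.2312]
eef_rot: [[0.343, 0.939, -0.0], [0.939, -0.343, -0.0], [-0.0, -0.0, -1.0]]
contact_force: [-0.8, -0.4, -0.4]
grip_width: 0.0855
finger_force: 0.0
```

```bash
python3 - <<'E'
from h import *
snap('wrist','w1b'); 
E
```

```text
(no output)
```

View pics/w1b.png

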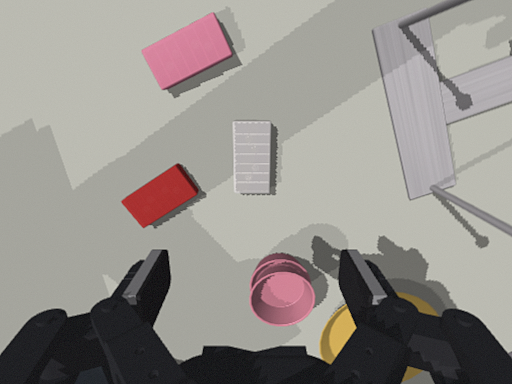

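```bash
python3 - <<'E'
from h import *
Z=np.load('pics/w1b.npz'); im,d=Z['im'],Z['d']; o=dict(ee_pos=Z['p'],eef_rot=Z['R'])
P=cloud('wrist',d,o); T=(P-o['ee_pos'])@o['eef_rot']
m=np.zeros(d.shape,bool); m[105:210,215:290]=1; m&=(P[...,2]>.010)&(P[...,2]<.03)
m=cv2.morphologyEx(m.astype(np.uint8),cv2.MORPH_OPEN,np.ones((3,3)))
c=max(cv2.findContours(m,0,1)[0],key=cv2.contourArea)
print('z med',np.median(P[m>0],0),'table z',np.median(P[105:210,215:225,2]),cv2.boundingRect(c))
q=ray('wrist',c[:,0],.018,o); t=(q-o['ee_pos'])@o['eef_rot']
print('rect tool',cv2.minAreaRect((t[:,:2]*1000).astype(np.float32)))
k=cv2.inRange(cv2.cvtColor(im,cv2.COLOR_RGB2HSV),(160,60,60),(179,255,255))>0; k[:230]=0
print('katori tool',np.percentile(T[k],[2,50,98],axis=0).round(3),'world z max',np.percentile(P[k][:,2],98))
E
```

```text
z med [0.4175262  0.27589805 0.01774015] table z -0.00028787939620800174 (233, 121, 39, 72)
rect tool ((2.9248733520507812, -2.8731727600097656), (88.08556365966797, 45.6957893371582), 0.009705455973744392)
katori tool [[-0.207 -0.003  0.167]
 [-0.172  0.035  0.192]
 [-0.128  0.072  0.222]] world z max 0.0642137484428158
```

>>> apply_moves(increments=[{"dx":0.1,"dy":-0.1,"dz":0.9,"roll":0},{"dx":0,"dy":0,"dz":1,"roll":0},{"dx":0,"dy":0,"dz":1,"roll":0},{"dx":0,"dy":0,"dz":1,"roll":0},{"dx":0,"dy":0,"dz":1,"roll":0},{"dx":0,"dy":0,"dz":0.9,"roll":0},{"dx":0,"dy":0,"dz":0.7,"roll":0},{"dx":0,"dy":0,"dz":0.5,"roll":0},{"dx":0,"dy":0,"dz":0.35,"roll":0},{"dx":0,"dy":0,"dz":0.2,"roll":0},{"dx":0,"dy":0,"dz":0,"roll":0}])

```text
clock: 5.62
ee_pos: [0.4171, 0.2736, 0.0048]
eef_rot: [[0.341, 0.94, 0.0], [0.94, -0.341, 0.0], [0.0, 0.0, -1.0]]
contact_force: [-0.7, 0.0, 0.2]
grip_width: 0.0855
finger_force: 0.0
```

>>> apply_moves(increments=[{"dx":0,"dy":0,"dz":0,"roll":0},{"dx":0,"dy":0,"dz":0,"roll":0},{"dx":0,"dy":0,"dz":0,"roll":0},{"dx":0,"dy":0,"dz":0,"roll":0},{"dx":0,"dy":0,"dz":0,"roll":0},{"dx":0,"dy":0,"dz":0,"roll":0}], hand=-1)

```text
clock: 6.38
ee_pos: [0.4174, 0.2737, 0.0056]
eef_rot: [[0.341, 0.94, 0.001], [0.94, -0.341, 0.0], [0.001, 0.001, -1.0]]
contact_force: [0.5, -0.4, 6.0]
grip_width: 0.0441
finger_force: 61.6
```

>>> apply_moves(increments=[{"dx":0,"dy":0,"dz":-0.3,"roll":0},{"dx":0,"dy":0,"dz":-0.7,"roll":-0.6},{"dx":0,"dy":0,"dz":-0.9,"roll":-0.75},{"dx":0,"dy":0,"dz":-0.9,"roll":-0.75},{"dx":0,"dy":0,"dz":-0.9,"roll":-0.75},{"dx":0,"dy":0,"dz":-0.9,"roll":-0.75},{"dx":0,"dy":0,"dz":-0.8,"roll":-0.75},{"dx":0,"dy":0,"dz":0,"roll":0}])

```text
clock: 7.38
ee_pos: [0.418, 0.274, 0.1686]
eef_rot: [[0.001, 1.0, 0.004], [1.0, -0.001, 0.002], [0.002, 0.004, -1.0]]
contact_force: [0.7, 0.0, -0.9]
grip_width: 0.0439
finger_force: 61.5
```

>>> apply_moves(increments=[{"dx":0,"dy":0.4,"dz":0,"roll":0},{"dx":-0.1,"dy":0.8,"dz":0,"roll":0},{"dx":-0.1,"dy":1,"dz":0,"roll":0},{"dx":-0.1,"dy":1,"dz":0,"roll":0},{"dx":-0.1,"dy":1,"dz":0,"roll":0},{"dx":-0.1,"dy":1,"dz":0,"roll":0},{"dx":-0.1,"dy":0.8,"dz":0,"roll":0},{"dx":-0.05,"dy":0.5,"dz":0,"roll":0},{"dx":0,"dy":0.3,"dz":0,"roll":0},{"dx":0,"dy":0.07,"dz":0,"roll":0},{"dx":0,"dy":0,"dz":0,"roll":0}])

```text
clock: 8.75
ee_pos: [0.6224, 0.2542, 0.1666]
eef_rot: [[-0.0, 1.0, -0.001], [1.0, 0.0, -0.0], [-0.0, -0.001, -1.0]]
contact_force: [-0.6, 0.2, -1.3]
grip_width: 0.0444
finger_force: 61.5
```

```bash
python3 - <<'E'
from h import *
im,d,o=snap('wrist','w2'); print(o['ee_pos'])
P=cloud('wrist',d,o); T=(P-o['ee_pos'])@o['eef_rot']
im2,d2,_=snap('side','s2')
cv2.imwrite('pics/c2.png',np.hstack([cv2.resize(im[:,:,::-1],(400,300)),cv2.resize(im2[150:340,80:330,::-1],(400,300))]))
E
```

```text
[0.6223832  0.25421726 0.16664482]
```

View pics/c2.png

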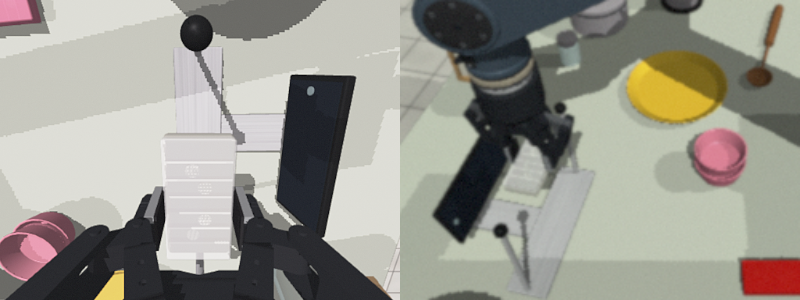

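The picture shows the dish held level between the fingers, in line with the ball (195,33 in the left half). I'll hold it there for two seconds.

>>> apply_moves(increments=[{"dx":0,"dy":0.03,"dz":0,"roll":0},{"dx":0,"dy":0,"dz":0,"roll":0},{"dx":0,"dy":0,"dz":0,"roll":0},{"dx":0,"dy":0,"dz":0,"roll":0},{"dx":0,"dy":0,"dz":0,"roll":0},{"dx":0,"dy":0,"dz":0,"roll":0},{"dx":0,"dy":0,"dz":0,"roll":0},{"dx":0,"dy":0,"dz":0,"roll":0},{"dx":0,"dy":0,"dz":0,"roll":0},{"dx":0,"dy":0,"dz":0,"roll":0},{"dx":0,"dy":0,"dz":0,"roll":0},{"dx":0,"dy":0,"dz":0,"roll":0}])

```text
clock: 10.35
ee_pos: [0.624, 0.2541, 0.1668]
eef_rot: [[-0.0, 1.0, -0.0], [1.0, 0.0, -0.0], [-0.0, -0.0, -1.0]]
contact_force: [0.1, 0.2, -0.6]
grip_width: 0.0443
finger_force: 61.5
```

>>> apply_moves(increments=[{"dx":0,"dy":0,"dz":0,"roll":0},{"dx":0,"dy":0,"dz":0,"roll":0},{"dx":0,"dy":0,"dz":0,"roll":0},{"dx":0,"dy":0,"dz":0,"roll":0},{"dx":0,"dy":0,"dz":0,"roll":0},{"dx":0,"dy":0,"dz":0,"roll":0}])

```text
clock: 11.1
ee_pos: [0.624, 0.254, 0.1668]
eef_rot: [[0.0, 1.0, -0.0], [1.0, -0.0, -0.0], [-0.0, -0.0, -1.0]]
contact_force: [1.1, -0.3, -0.4]
grip_width: 0.0439
finger_force: 61.5
```

>>> apply_moves(increments=[{"dx":0,"dy":-0.4,"dz":0,"roll":0},{"dx":0,"dy":-0.8,"dz":0,"roll":0},{"dx":0,"dy":-0.9,"dz":0,"roll":0},{"dx":-0.3,"dy":-0.9,"dz":0,"roll":0},{"dx":-0.6,"dy":-0.6,"dz":0,"roll":0},{"dx":-0.9,"dy":-0.35,"dz":0,"roll":0},{"dx":-1,"dy":0,"dz":0,"roll":0},{"dx":-1,"dy":0,"dz":0,"roll":0},{"dx":-1,"dy":0,"dz":0,"roll":0},{"dx":-1,"dy":0,"dz":0,"roll":0},{"dx":-1,"dy":0,"dz":0,"roll":0},{"dx":-1,"dy":0,"dz":0,"roll":0}])

```text
clock: 12.6
ee_pos: [0.5046, 0.0194, 0.1671]
eef_rot: [[-0.0, 1.0, -0.0], [1.0, 0.0, 0.0], [0.0, -0.0, -1.0]]
contact_force: [-0.3, 0.7, -1.7]
grip_width: 0.0441
finger_force: 61.4
```

>>> apply_moves(increments=[{"dx":-1,"dy":0,"dz":0,"roll":0},{"dx":-0.9,"dy":0,"dz":0,"roll":0},{"dx":-0.6,"dy":0,"dz":0,"roll":0},{"dx":-0.3,"dy":0,"dz":0,"roll":0},{"dx":0,"dy":0,"dz":0,"roll":0},{"dx":0,"dy":0,"dz":0,"roll":0}])

```text
clock: 13.35
ee_pos: [0.5052, -0.0632, 0.1668]
eef_rot: [[-0.001, 1.0, -0.0], [1.0, 0.001, 0.0], [0.0, -0.0, -1.0]]
contact_force: [-0.5, -0.0, -1.0]
grip_width: 0.0441
finger_force: 61.4
```

```bash
python3 - <<'E'
from h import *
im,d,o=snap('wrist','w3'); print(o['ee_pos'],o['contact_force'])
P=cloud('wrist',d,o)
for n in('top','side'):
    i,dd,_=snap(n,n+'3')
    m=cv2.inRange(cv2.cvtColor(i,cv2.COLOR_RGB2HSV),(20,150,50),(35,255,255)); 
    cs=[c for c in cv2.findContours(m,0,1)[0] if cv2.contourArea(c)>300]
    for c in cs: q=ray(n,c[:,0,:],0.018); print(n,np.round((q.min(0)+q.max(0))/2,3),np.round(np.ptp(q,axis=0),3))
m=cv2.inRange(cv2.cvtColor(im,cv2.COLOR_RGB2HSV),(20,120,50),(35,255,255))>0
q=P[m]; print('wrist yellow',np.percentile(q,[1,99],axis=0).round(3))
E
```

```text
[ 0.5052335  -0.06316459  0.16676035] [-0.49285551 -0.00375657 -1.04587827]
top [ 0.2   -0.301  0.018] [0.133 0.136 0.   ]
side [ 0.505 -0.065  0.018] [0.184 0.183 0.   ]
side [ 0.199 -0.296  0.018] [0.13  0.131 0.   ]
wrist yellow [[ 0.167 -0.343  0.002]
 [ 0.592  0.025  0.019]]
```

>>> apply_moves(increments=[{"dx":0,"dy":0,"dz":0.4,"roll":0},{"dx":0,"dy":0,"dz":0.8,"roll":0},{"dx":0,"dy":0,"dz":0.9,"roll":0},{"dx":0,"dy":0,"dz":0.9,"roll":0},{"dx":0,"dy":0,"dz":0.8,"roll":0},{"dx":0,"dy":0,"dz":0.6,"roll":0},{"dx":0,"dy":0,"dz":0.4,"roll":0},{"dx":0,"dy":0,"dz":0.2,"roll":0},{"dx":0,"dy":0,"dz":0.1,"roll":0},{"dx":0,"dy":0,"dz":0.05,"roll":0},{"dx":0,"dy":0,"dz":0,"roll":0},{"dx":0,"dy":0,"dz":0,"roll":0}])

```text
clock: 15.0
ee_pos: [0.5057, -0.064, 0.0127]
eef_rot: [[0.0, 1.0, 0.001], [1.0, -0.0, -0.0], [-0.0, 0.001, -1.0]]
contact_force: [0.0, 0.1, 0.4]
grip_width: 0.0439
finger_force: 61.4
```

>>> apply_moves(increments=[{"dx":0,"dy":0,"dz":0.04,"roll":0},{"dx":0,"dy":0,"dz":0,"roll":0}])

```text
clock: 15.25
ee_pos: [0.5055, -0.0639, 0.0111]
eef_rot: [[-0.0, 1.0, 0.0], [1.0, 0.0, -0.0], [-0.0, 0.0, -1.0]]
contact_force: [0.8, 0.1, -0.5]
grip_width: 0.0447
finger_force: 61.4
```

>>> apply_moves(increments=[{"dx":0,"dy":0,"dz":0,"roll":0},{"dx":0,"dy":0,"dz":0,"roll":0},{"dx":0,"dy":0,"dz":0,"roll":0},{"dx":0,"dy":0,"dz":0,"roll":0},{"dx":0,"dy":0,"dz":0,"roll":0},{"dx":0,"dy":0,"dz":0,"roll":0}], hand=1)

```text
clock: 16.0
ee_pos: [0.5055, -0.0639, 0.0111]
eef_rot: [[0.0, 1.0, -0.0], [1.0, -0.0, 0.0], [0.0, -0.0, -1.0]]
contact_force: [0.5, 0.3, -0.8]
grip_width: 0.0852
finger_force: 0.0
```

>>> apply_moves(increments=[{"dx":0,"dy":0,"dz":-0.3,"roll":0},{"dx":0,"dy":0,"dz":-0.6,"roll":0},{"dx":0,"dy":0,"dz":-1,"roll":0},{"dx":0,"dy":0,"dz":-1,"roll":0},{"dx":0,"dy":0,"dz":-1,"roll":0},{"dx":0,"dy":0,"dz":-1,"roll":0},{"dx":0,"dy":0,"dz":-1,"roll":0},{"dx":0,"dy":0,"dz":-1,"roll":0},{"dx":0,"dy":0,"dz":-0.7,"roll":0},{"dx":0,"dy":0,"dz":0,"roll":0}])

```text
clock: 17.25
ee_pos: [0.5063, -0.0642, 0.2411]
eef_rot: [[-0.0, 1.0, 0.004], [1.0, 0.0, -0.002], [-0.002, 0.004, -1.0]]
contact_force: [0.3, -0.3, -0.9]
grip_width: 0.0855
finger_force: 0.0
```

```bash
python3 - <<'E'
from h import *
im,d,o=snap('wrist','w4'); im2,d2,_=snap('side','s4')
cv2.imwrite('pics/c4.png',np.hstack([cv2.resize(im[:,:,::-1],(400,300)),cv2.resize(im2[90:260,190:400,::-1],(400,300))]))
cx=slice(0,384); P=cloud('wrist',d,o)
m=(np.hypot(P[...,0]-.505,P[...,1]+.065)<.065)&(P[...,2]>.019)&(P[...,2]<.03)
c=max(cv2.findContours(m.astype(np.uint8),0,1)[0],key=cv2.contourArea)
print(cv2.minAreaRect((ray('wrist',c[:,0],.023,o)[:,:2]*1000).astype(np.float32)))
y=cv2.inRange(cv2.cvtColor(im,cv2.COLOR_RGB2HSV),(20,120,50),(35,255,255))>0
q=P[y&(np.hypot(P[...,0]-.505,P[...,1]+.065)<.12)]; print(q.min(0),q.max(0))
# cap from top and side
S=np.load('pics/side0.npz'); Tn=np.load('pics/top0.npz')
for n,Z in(('top',Tn),('side',S)):
    Q=cloud(n,Z['d']); k=(abs(Q[...,2]-.141)<.006)&(np.hypot(Q[...,0]-.55,Q[...,1]+.32)<.06)
    print(n,'cap',k.sum(),np.percentile(Q[k],[3,50,97],axis=0).round(3))
E
```

```text
((505.276611328125, -63.81769561767578), (89.51823425292969, 45.707672119140625), 89.94171905517578)
[ 0.40516491 -0.16635271 -0.00110913] [0.5970097  0.02791924 0.38348978]
top cap 206 [[ 0.535 -0.357  0.136]
 [ 0.558 -0.334  0.142]
 [ 0.583 -0.31   0.146]]
side cap 146 [[ 0.532 -0.357  0.136]
 [ 0.555 -0.329  0.142]
 [ 0.58  -0.308  0.145]]
```

View pics/c4.png

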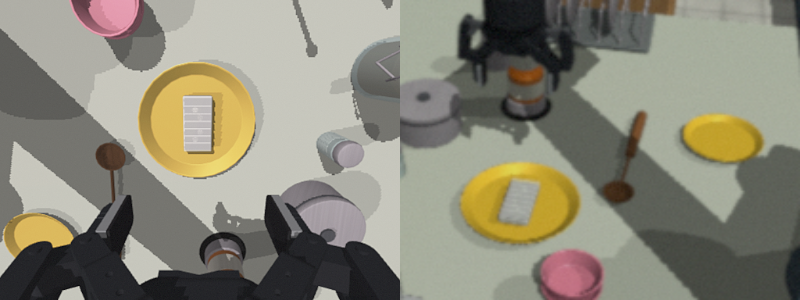

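>>> apply_moves(increments=[{"dx":-0.4,"dy":0.1,"dz":0,"roll":0},{"dx":-0.8,"dy":0.2,"dz":0,"roll":0},{"dx":-1,"dy":0.2,"dz":0,"roll":0},{"dx":-1,"dy":0.2,"dz":0,"roll":0},{"dx":-1,"dy":0.2,"dz":0,"roll":0},{"dx":-1,"dy":0.2,"dz":0,"roll":0},{"dx":-1,"dy":0.2,"dz":0,"roll":0},{"dx":-1,"dy":0.2,"dz":0,"roll":0},{"dx":-0.9,"dy":0.2,"dz":0,"roll":0},{"dx":-0.6,"dy":0,"dz":0,"roll":0},{"dx":-0.25,"dy":0,"dz":0,"roll":0},{"dx":0,"dy":0,"dz":0,"roll":0}])

```text
clock: 18.85
ee_pos: [0.5561, -0.3324, 0.2386]
eef_rot: [[0.001, 1.0, -0.001], [1.0, -0.001, 0.001], [0.001, -0.001, -1.0]]
contact_force: [-0.2, -0.0, 0.6]
grip_width: 0.0855
finger_force: 0.0
```

```bash
python3 - <<'E'
from h import *
im,d,o=snap('wrist','w5'); P=cloud('wrist',d,o)
m=((np.hypot(P[...,0]-.557,P[...,1]+.333)<.05)&(P[...,2]>.13)&(P[...,2]<.15)).astype(np.uint8)
c=max(cv2.findContours(m,0,1)[0],key=cv2.contourArea)
zt=np.median(P[...,2][m>0]); q=ray('wrist',c[:,0],zt,o)
print('z',zt,'circle',cv2.minEnclosingCircle((q[:,:2]*1000).astype(np.float32)),'ell',cv2.fitEllipse((q[:,:2]*1000).astype(np.float32)),o['ee_pos'],o['qpos'])
t=cv2.minEnclosingCircle((q[:,:2]*1000).astype(np.float32))[0]; print('tool mm',((np.r_[np.array(t)/1000,.1]-o['ee_pos'])@o['eef_rot']*1000).round(1))
E
```

```text
z 0.1408144995919954 circle ((555.6475830078125, -332.9306335449219), 27.878854751586914) ell ((555.8888549804688, -333.1749267578125), (52.58088684082031, 54.69536590576172), 2.5471930503845215) [ 0.55605621 -0.33240188  0.23863063] [-7.11071354e-01  5.52024548e-01  1.36280987e+00  2.11682251e-04
  1.22801178e+00 -7.10629453e-01]
tool mm [ -0.7  -0.3 138.6]
```

View pics/w5.png

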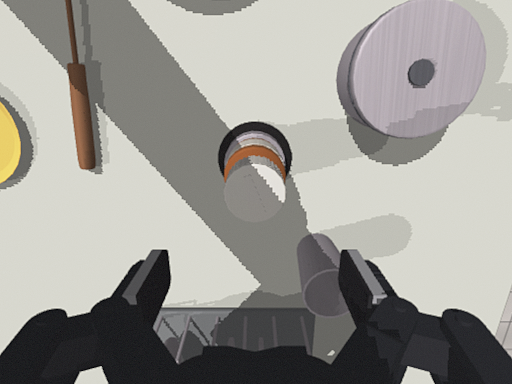

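The image has the cap at (255,192) and the tumbler at (322,290), which is well below the fingertips. The TCP is centred on the cap to within 1 mm.

>>> apply_moves(increments=[{"dx":0,"dy":0,"dz":0.4,"roll":0},{"dx":0,"dy":0,"dz":0.8,"roll":0},{"dx":0,"dy":0,"dz":0.9,"roll":0},{"dx":0,"dy":0,"dz":0.8,"roll":0},{"dx":0,"dy":0,"dz":0.6,"roll":0},{"dx":-0.02,"dy":0,"dz":0.4,"roll":0},{"dx":0,"dy":0,"dz":0.2,"roll":0},{"dx":0,"dy":0,"dz":0,"roll":0},{"dx":0,"dy":0,"dz":0,"roll":0}])

```text
clock: 20.02
ee_pos: [0.557, -0.3335, 0.1169]
eef_rot: [[0.0, 1.0, 0.001], [1.0, -0.0, -0.001], [-0.001, 0.001, -1.0]]
contact_force: [0.5, 0.5, 0.2]
grip_width: 0.0855
finger_force: 0.0
```

>>> apply_moves(increments=[{"dx":0,"dy":0,"dz":0,"roll":0},{"dx":0,"dy":0,"dz":0,"roll":0},{"dx":0,"dy":0,"dz":0,"roll":0},{"dx":0,"dy":0,"dz":0,"roll":0},{"dx":0,"dy":0,"dz":0,"roll":0},{"dx":0,"dy":0,"dz":0,"roll":0}], hand=-1)

```text
clock: 20.78
ee_pos: [0.5567, -0.3332, 0.1164]
eef_rot: [[0.0, 1.0, 0.001], [1.0, -0.0, -0.0], [-0.0, 0.001, -1.0]]
contact_force: [-0.5, 0.4, 5.3]
grip_width: 0.0522
finger_force: 61.6
```

>>> apply_moves(increments=[{"dx":0,"dy":0,"dz":0.06,"roll":0},{"dx":0,"dy":0,"dz":0.06,"roll":0},{"dx":0,"dy":0,"dz":0.05,"roll":0},{"dx":0,"dy":0,"dz":0,"roll":0},{"dx":0,"dy":0,"dz":0,"roll":0}])

```text
clock: 21.4
ee_pos: [0.5567, -0.3333, 0.1123]
eef_rot: [[-0.0, 1.0, 0.001], [1.0, 0.0, -0.001], [-0.001, 0.001, -1.0]]
contact_force: [-3.0, 1.7, 9.7]
grip_width: 0.0523
finger_force: 62.3
```

>>> apply_moves(increments=[{"dx":0,"dy":0,"dz":0.04,"roll":0},{"dx":0,"dy":0,"dz":0.03,"roll":0},{"dx":0,"dy":0,"dz":0,"roll":0},{"dx":0,"dy":0,"dz":0,"roll":0}])

```text
clock: 21.9
ee_pos: [0.5567, -0.3333, 0.112]
eef_rot: [[-0.0, 1.0, 0.001], [1.0, 0.0, -0.001], [-0.001, 0.001, -1.0]]
contact_force: [-4.9, 3.2, 19.3]
grip_width: 0.0522
finger_force: 62.7
```

>>> apply_moves(increments=[{"dx":0.01,"dy":-0.015,"dz":0,"roll":-0.2},{"dx":0,"dy":0,"dz":0,"roll":-0.6},{"dx":0,"dy":0,"dz":0,"roll":-0.8},{"dx":0,"dy":0,"dz":0,"roll":-0.8},{"dx":0,"dy":0,"dz":0,"roll":-0.8},{"dx":0,"dy":0,"dz":0,"roll":-0.8}])

```text
clock: 22.65
ee_pos: [0.5578, -0.3338, 0.1121]
eef_rot: [[-0.316, 0.949, 0.004], [0.949, 0.316, -0.003], [-0.004, 0.003, -1.0]]
contact_force: [-0.6, 1.8, 17.3]
grip_width: 0.0521
finger_force: 62.6
```

```bash
python3 - <<'E'
from h import *
o=get_obs(); print(o['ee_pos'],o['contact_force'],o['moment'],o['qpos'],o['finger_force'])
E
```

```text
[ 0.55777792 -0.33377335  0.1120671 ] [-0.57667708  1.77679488 17.25546966] [ 0.28561755  0.31221853 -0.08376115] [-7.11068618e-01  7.01088601e-01  1.46743343e+00  5.80913893e-04
  9.67746300e-01 -1.03332335e+00] 62.58657679645694
```

>>> apply_moves(increments=[{"dx":0,"dy":0,"dz":0,"roll":-0.9},{"dx":0,"dy":0,"dz":0,"roll":-0.9},{"dx":0,"dy":0,"dz":0,"roll":-0.9},{"dx":0,"dy":0,"dz":0,"roll":-0.9},{"dx":0,"dy":0,"dz":0,"roll":-0.9},{"dx":0,"dy":0,"dz":0,"roll":-0.9},{"dx":0,"dy":0,"dz":0,"roll":-0.9},{"dx":0,"dy":0,"dz":0,"roll":-0.9},{"dx":0,"dy":0,"dz":0,"roll":-0.9},{"dx":0,"dy":0,"dz":0,"roll":-0.9},{"dx":0,"dy":0,"dz":0,"roll":-0.3},{"dx":0,"dy":0,"dz":0,"roll":0}])

```text
clock: 24.15
ee_pos: [0.5574, -0.3338, 0.112]
eef_rot: [[-0.874, 0.485, 0.003], [0.485, 0.874, -0.003], [-0.005, -0.001, -1.0]]
contact_force: [-2.3, 1.8, 16.2]
grip_width: 0.0521
finger_force: 62.5
```

```bash
python3 - <<'E'
from h import *
im,d,o=snap('wrist','w6'); print(o['contact_force'],o['moment'],o['finger_force'])
E
```

```text
[-2.28343552  1.77760868 16.22794985] [0.28663653 0.33866793 0.02928811] 62.54742344157421
```

View pics/w6.png

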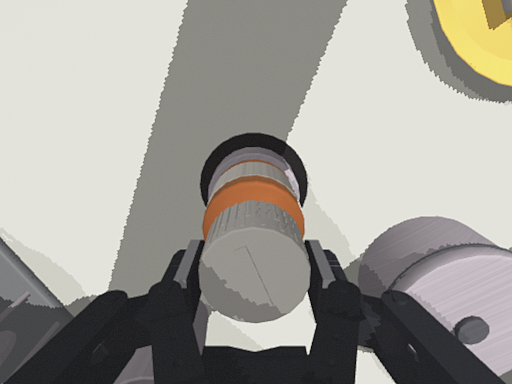

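>>> apply_moves(increments=[{"dx":0,"dy":0,"dz":-0.1,"roll":0},{"dx":0,"dy":0,"dz":-0.1,"roll":0},{"dx":0,"dy":0,"dz":-0.1,"roll":0},{"dx":0,"dy":0,"dz":0,"roll":0}])

```text
clock: 24.7
ee_pos: [0.5567, -0.3333, 0.1181]
eef_rot: [[-0.874, 0.485, 0.002], [0.485, 0.874, -0.001], [-0.002, -0.0, -1.0]]
contact_force: [1.0, -1.5, 2.6]
grip_width: 0.0526
finger_force: 62.0
```

>>> apply_moves(increments=[{"dx":0,"dy":0,"dz":-0.1,"roll":0},{"dx":0,"dy":0,"dz":-0.1,"roll":0},{"dx":0,"dy":0,"dz":0,"roll":0}])

```text
clock: 25.08
ee_pos: [0.5554, -0.3322, 0.1234]
eef_rot: [[-0.874, 0.485, -0.002], [0.485, 0.874, 0.001], [0.002, 0.001, -1.0]]
contact_force: [0.4, -0.2, -1.2]
grip_width: 0.0521
finger_force: 62.6
```

>>> apply_moves(increments=[{"dx":0,"dy":0,"dz":-0.2,"roll":0},{"dx":0,"dy":0,"dz":-0.4,"roll":0},{"dx":0,"dy":0,"dz":-0.6,"roll":0},{"dx":0,"dy":0,"dz":-0.7,"roll":0},{"dx":0,"dy":0,"dz":-0.6,"roll":0},{"dx":0,"dy":0,"dz":-0.3,"roll":0},{"dx":0,"dy":0,"dz":-0.15,"roll":0},{"dx":0,"dy":0,"dz":0,"roll":0},{"dx":0,"dy":0,"dz":0,"roll":0},{"dx":0,"dy":0,"dz":0,"roll":0},{"dx":0,"dy":0,"dz":0,"roll":0},{"dx":0,"dy":0,"dz":0,"roll":0}])

```text
clock: 26.58
ee_pos: [0.556, -0.3327, 0.2122]
eef_rot: [[-0.874, 0.485, -0.0], [0.485, 0.874, 0.0], [0.0, 0.0, -1.0]]
contact_force: [-0.5, 0.2, -0.2]
grip_width: 0.052
finger_force: 62.7
```

```bash
python3 - <<'E'
from h import *
im,d,o=snap('wrist','w7'); im2,d2,_=snap('side','s7'); print(o['ee_pos'],o['contact_force'],o['finger_force'])
P=cloud('wrist',d,o); m=(np.hypot(P[...,0]-.556,P[...,1]+.333)<.03)&(P[...,2]>.21)&(P[...,2]<.27)
print(np.percentile(P[m],[2,50,98],axis=0).round(3))
cv2.imwrite('pics/c7.png',np.hstack([cv2.resize(im[:,:,::-1],(400,300)),cv2.resize(im2[60:230,170:380,::-1],(400,300))]))
E
```

```text
[ 0.55600082 -0.33272928  0.21220527] [-0.53950652  0.22173978 -0.24610199] 62.68782585131703
[[ 0.529 -0.358  0.214]
 [ 0.551 -0.33   0.236]
 [ 0.578 -0.305  0.255]]
```

View pics/c7.png

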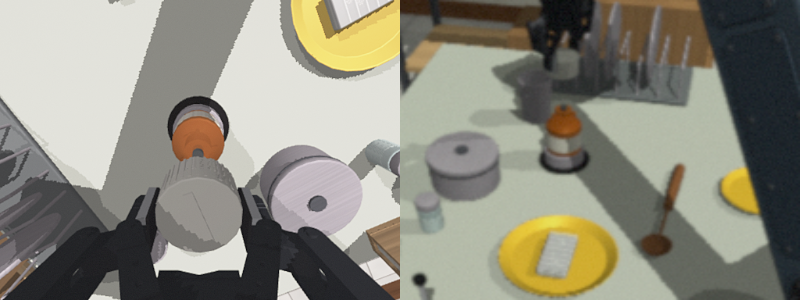

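The cap (left half, 198,205) is held level above the open bottle, with its top at about z 0.236 and its lower edge at about 0.202. The dish is lying in the plate, and the other things are where they stood.

```bash
python3 -c "
from h import *
print(workorder.hand_in())"
```

```text
the job is handed in; nothing more can be done
None
```

I handed the job in at about 27 s on the robot's clock; the hand-in returned no verdict. The dish was held at the viewing mark for over two seconds, then set down and released within about 2 mm of the plate's centre. The cap was pressed down, turned about 1.05 rad, and is held level with about 80 mm of air above the bottle.

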